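# Hook out the scanner tray and set the model mount to 30 degrees

## Robot

A 7-joint arm with a two-finger parallel gripper is mounted at the origin on the work surface. World frame = base frame: x ahead of the robot, y to its left, z up, the work surface at z = 0. Lengths are in m, angles in rad, forces in N, time in s.
With the tool pointing down it reaches from about 0.4 to 0.85 m from the base axis. Payload 10.4 kg.
Tool frame: the origin (TCP) lies midway between the tips of the shut fingers; the grasp point (between the pads) lies 19 mm behind it; z points along the fingers, y is the line along which they close (so a half turn about z gives the same grasp; the last joint's range is limited). The gripper opens to 87 mm and grips with 3 to 60 N. Pads are 19 mm wide; open, the fingers measure 117 mm over their backs; the gripper's body (75 mm by 190 mm) begins 51 mm behind the grasp point.
Start: joints at [1.224, 0.332, -0.065, 1.46, 0.022, 1.35, -0.088], TCP at [0.199, -0.593, 0.223] pointing down, gripper open.
Joint ranges: [-2.6, 2.6], [-0.5, 2.12], [-1.47, 1.34], [0.16, 2.42], [-1.27, 4.41], [0.06, 2.06], [-2.6, 2.6]. Speed limits (rad/s): [2.22, 2.22, 2.79, 2.79, 3.14, 3.14, 3.14].

## Interface

Orientations are given as a unit quaternion [w, x, y, z].
In Python, from cell import manip, imaging, models gives the robot as it stands.
- The arm moves only by the tool send_rows, never from a script. Its argument "plan" is a list of rows, each a list of 3 entries, a list of its own where there are three numbers: the shift along the tool's x, y, z in cm, then the turn, a rotation vector about the tool's x, y, z in rad, then the finger opening in cm, from 0 to 8.7. In form: [[[tx, ty, tz], [ax, ay, az], grip], ...]. A call has 1 to 5 rows; each row is the pose to reach, as a shift and turn from the pose commanded when the call began, along the tool's axes at that moment; what a row does not reach only later rows make up. A row lasts 1/10 s, in which the tool goes at most 50 mm and 8.59 degrees, less where a joint would pass 70% of its speed; a pose out of reach is approached as far as the arm can. A call with a gripper value outside its range is refused whole. The fingers move at their own pace and stop on an object; the grip force is fixed at half the most. Time passes only in rows, so rows that repeat a pose let the fingers close. It gives the time, the measured TCP pose, the force, the opening and the grip force at its end, in the units of the state.
- manip.read_state(): the state, without advancing time (a new reading comes with each control period).
- imaging.get_image(name): name is "scene" or "top" or "wrist"; returns a dict with "frame" (420x560x3 uint8, blue, green, red), "mtx" (3x3 intrinsics, pixels), "R" (3x3) and "t" (3): a world point X has camera coordinates R X + t. Camera axes: x right, y down, z forward; pixel columns grow to the right and rows downward; lengths in m; the calibration is good to about 2 mm. A picture is of the moment at which its call begins. There is no depth.
- manip.finish_job(): hands the job in; it is judged then, once.
Trained networks look in the newest picture that a camera, given by its name, has taken for a name from the list of things; names that differ only in an ending like _2 or _b are one class to them, and where a whole thing is asked for, a point or a joint stands for the part that bears it (a point fixed in the world has none). Each returns a list of dicts, best first, with "conf" (0 to 1); they miss things now and then, are a little off and sometimes report something else, mostly with a low value. They report only what shows in the picture. A call takes as long as a camera call. They do not tell look-alikes from the thing itself.
- models.find_in(thing, camera): "box" ([centre column, centre row, width, height] in pixels, round what is visible of it).
The state is a dict: "time_s": time; "joints": joint angles; "dq": joint speeds; "joint_torque": joint torques, N m; "ee_pos": TCP position; "tool_rot": TCP orientation; "ft_force": force on the tool from outside, world axes, zero at the start; "wrist_torque": the same for the moment, N m; "width": finger opening in m; "grip_force": force on a finger pad.
Only numpy, scipy, OpenCV 4.12 (cv2) and the standard library are available. Lean on these libraries where they do the work, as an engineer would, in place of code of your own. Each camera call takes 0.05 s, during which the arm holds its last target. There are 200 camera calls.

## Task

Take the hook from its forked stand, put its toe down through the finger hole of the model scanner's tray and pull the tray fully out with the hook alone, keeping gripper and arm off the scanner until the tray is out. Hang the hook back upright in its fork and let go of it; then turn the ivory model on its brass mount until the scale reads 30 (the longer third line after the zero line) at the index line on the tray, and let go, leaving the tray fully out. Do not knock the other things on the counter about.

Things in the scene. Friction and masses are not known exactly. Their poses are not given: they have to be found in the camera images.
- hook: Loose steel pull hook, about 175 mm long, 60 to 130 g. Origin: on its axis, centre of the underside of its square collar (36 x 36 x 5 mm); z runs up the handle. A round shank, 8 mm thick, runs from it along -z to a bend, then a toe slants off towards -x. It starts hanging upright in the fork, handle up, toe towards the fork's open end.
- hook_grip (a point): Middle of the hook's square wooden handle, 40 mm above the hook's origin on its axis. The handle is 18 x 18 mm, from z = +5 to +75 mm in the hook's frame, faces square to the hook's x and y: it may be gripped either way.
- hook_bend (a point): The bend between shank and toe, on the hook's axis at z = -80 mm. The toe, 8 mm thick and 30 mm long, goes from here towards the hook's -x, at 50 degrees from the shank line. With the hook's -x towards the front of the scanner and the handle leaning 40 degrees that way, the toe points nearly straight down (10 degrees to the front).
- hook_tip (a point): Centre of the round end of the hook's toe, at (-23, 0, -99) mm in the hook's frame (the steel ends 4 mm farther along the toe).
- hook_stand: Fixed dark steel stand 115 mm tall. Origin on the counter below the middle of the fork. Base plate 100 x 80 x 12 mm, x = -35 to +65 mm. A post (46 mm wide, x = +38 to +56 mm) carries two level prongs pointing to -x.
- stand_fork (a point): Middle of the fork at prong-top level, 115 mm above the counter: the hook's origin rests here. Prongs reach from x = -24 to +44 mm (stand's frame), each 14 mm wide and 10 mm thick, with a 16 mm gap between them, open at the -x end. The shank hangs in the gap, the collar on the prongs. With its toe along the gap towards -x the hook passes straight up or down through the gap.
- scanner: Fixed white bench model scanner, 250 mm tall. Origin on the counter right below the finger hole of the shut tray; -x is its front, the way the tray comes out; z up. Base box x = 25 to 275 mm, y = +-100 mm, 43 mm high; two posts (y = +-76 to +-98 mm, x = 62 to 108 mm) carry the scan head.
- scan_head (a point): Middle of the lower front edge of the scan head, 136 mm above the counter, 15 mm in front of the shut tray's finger hole. The head is a box, scanner's x = -15 to +120 mm, y = +-100 mm, z = 136 to 250 mm. It overhangs the hole, so hook and gripper must lean towards the scanner's front by 30 to 45 degrees to reach it.
- tray (a joint): Travel of the tray, m: 0 shut, 0.170 fully out at its stop, along the scanner's -x; about 2 N of friction, stays where left. Aluminium plate 114 mm wide, 6 mm thick, top face 51 mm above the counter; in front of it a tab 60 mm wide reaching 22 mm before and behind the hole's centre, with free space under it.
- tray_hole (a point): Centre of the finger hole (right through, 29 mm in diameter) in the tray's front tab, at the level of the tray's top face; moves with the tray.
- mount_axis (a point): On the vertical axis of the rotary mount, at the tray's top face, 80 mm behind the hole's centre; moves with the tray. Here turns a brass graduated disc, 100 mm in diameter, 10 mm thick, with an ivory dental model fixed on it. There is room above it only when the tray is out.
- model_middle (a point): Point on the mount's axis 30 mm above the tray's top face, mid-height of the ivory model on the mount (not the spare one on a wooden board): block 40 mm wide, about 60 mm long, its sides from 10 to 50 mm above the tray's top face, teeth up to 61 mm. Turns with the mount: x runs to the model's flat back, its rounded front is at -x. Grip it from above across its width (y).
- mount (a joint): Angle of the mount, rad, counter-clockwise from above positive, -1.3 to 1.3; about 0.06 N m of friction, stays where left. It equals the scale reading (0.5236 = 30 degrees). At 0 the model's front points to the scanner's -x (its model_middle x along the scanner's +x) and the zero line meets the index. It starts at -0.75 to 0.05: turn it counter-clockwise.
- index_line (a point): The index: a short black line on the tray between finger hole and disc, at the tray's top face. Black lines on the disc: the zero line is the longest and broadest; six more follow clockwise from it every 10 degrees (10 to 60), those for 30 and 60 longer than the other four.
- bender: Fixed hand-cranked brass wire bender on a wooden base 100 x 85 mm, 111 mm tall; bystander. Origin under its middle.
- reel: Loose nickel spool holder, a small reel on a base 80 x 75 mm, 87 mm tall; bystander.
- jar: Loose milky glass jar with tin lid, 68 mm in diameter, 95 mm tall; bystander beside the scanner.
- spare_model: Loose ivory dental model on a wooden board 70 x 60 mm, 65 mm tall; bystander beside the scanner.
- plier: Loose steel contouring plier, 155 mm long, 12 mm high, lying flat; origin at its pivot; bystander.
- tin: Loose open tin tray 110 x 75 mm, 40 mm high; bystander.
- bowl: Loose dark rubber mixing bowl, 100 mm in diameter, 45 mm high; bystander.
There are look-alikes about, which are no part of the job. What is shaped like the hook but blue is not meant. What is shaped like the hook_stand but pink is not meant.

How it is judged:
On the way, in this order (a step that is already met when the one before it is completed fails the run):
1. the hook is gripped and lifted clear of its fork (z of hook in the frame of hook_stand above 0.14 m and contact force between the fingers and hook above 1 N), for 0.1 s.
2. the tray is pulled fully out (within 15 mm of its stop) (value of joint tray above 0.155 m), for 0.1 s.
3. the hook hangs upright in its fork again, released (horizontal distance between hook and stand_fork below 0.018 m and z of hook in the frame of hook_stand between 0.11 and 0.12 m and angle between hook's own z axis and vertical below 0.12 rad and linear speed of hook below 0.03 m/s and contact force between the fingers and hook below 0.3 N), for 0.2 s.
4. the mount reads 30 degrees within 4 degrees (value of joint mount between 0.4536 and 0.5936 rad and velocity of joint mount between -0.05 and 0.05 rad/s), for 0.2 s.
At the end, for the whole second after the job is handed in: The tray is out to within 15 mm of its stop, the mount reads 30 degrees within 4 degrees and is still, and the hook hangs at rest in its fork: collar on the prongs, upright within 7 degrees, within 18 mm of the middle of the fork, released (all of step 3 and all of step 4 and value of joint tray above 0.155 m); the robot touches nothing.
It fails at once if the gripper or arm touches the scanner or its tray (over 2 N) before the tray is out (by less than 140 mm) (contact force between any of the fingers, the arm and scanner above 2 N and value of joint tray below 0.14 m).
It fails at once if a bystander is shifted by more than 30 mm (distance of any of reel, jar, spare_model, plier, tin, bowl from where it was at the start of the episode above 0.03 m).
It also fails if it takes over 64 s, if anything falls off the work surface, if the arm or the gripper's body presses on something with over 40 N, if the wrist force passes 120 N, or if a joint passes its speed limit or range.

## Working session

There is one attempt and no reset: what is moved stays moved. The work goes in short steps, Python scripts to look and compute and a tool call to move; the robot and the scene stay as the last step left them, time stands still between calls to the robot, and variables do not carry over. Pictures are saved under pics/ and viewed, at most 10 in all, crops included, and the job is handed in when it is done.

Besides the shell and the picture viewer there is one more tool, called after "Emit:" in YAML: its name, and indented under it one key for each argument. send_rows: Moves the arm, as the interface text tells. Its arguments: {"type":"object","properties":{"plan":{"type":"array","items":{"type":"array"}}},"required":["plan"]}

```bash
ls; mkdir -p pics
python3 - <<'E'
from cell import manip, imaging, models
import cv2
s=manip.read_state(); print(s)
for c in ["scene","top"]:
    im=imaging.get_image(c); cv2.imwrite(f"pics/{c}0.png",im["frame"])
    print(c,im["mtx"].tolist(),im["R"].tolist(),im["t"].tolist())
    for n in ["hook","hook_stand","scanner","tray_hole","mount_axis","jar","bender","reel","spare_model","plier","tin","bowl","scan_head"]:
        print(n,[(round(d["conf"],2),[round(float(v)) for v in d["box"]]) for d in models.find_in(n,c)[:3]])
E
```

```text
pics
{'time_s': 0.0, 'joints': array([ 1.22440909,  0.33289208, -0.06469024,  1.46094641,  0.02161109,
        1.34988895, -0.08850715]), 'dq': array([-1.78183714e-03, -5.09536904e-04, -1.79816057e-03, -6.64975862e-04,
       -8.30792608e-05, -1.46068965e-03, -1.19435332e-03]), 'joint_torque': array([ 9.42734368e-04, -6.23265624e+01,  2.51352129e-02, -3.89896059e+01,
       -6.14081486e-02,  3.97861737e-02,  1.65172987e-04]), 'ee_pos': array([ 0.19871163, -0.59216125,  0.22173887]), 'tool_rot': array([-7.02505646e-04,  9.86922994e-01,  1.61190838e-01, -1.55349457e-04]), 'ft_force': array([ 0.21019999, -1.2886454 , -0.18377638]), 'wrist_torque': array([ 0.01952472, -0.04221028,  0.04996489]), 'grip_force': 0.0, 'width': 0.08683814678837307}
scene [[427.0402071975203, 0.0, 277.0560186126057], [0.0, 427.0402071975203, 205.5674203221085], [0.0, 0.0, 1.0]] [[-0.5174302509105467, 0.8557035011409072, -0.006119932829844215], [0.6744102606214399, 0.4033821644055239, -0.6184283546281141], [-0.5267226365091688, -0.32412088420018265, -0.7858173557603074]] [0.19811927325734507, -0.284696123508924
[... 1267 characters left out ...]
, [228, 287, 34, 39]), (0.63, [248, 161, 30, 39]), (0.6, [360, 259, 19, 18])]
scanner [(0.91, [388, 201, 89, 77]), (0.7, [248, 165, 14, 20]), (0.4, [249, 162, 32, 39])]
tray_hole [(0.72, [383, 208, 90, 35])]
mount_axis [(0.63, [385, 210, 90, 43]), (0.49, [249, 164, 12, 23])]
jar [(0.55, [359, 259, 23, 23]), (0.43, [247, 159, 12, 14])]
bender [(0.96, [226, 227, 34, 34]), (0.47, [383, 208, 89, 39]), (0.25, [245, 163, 16, 19])]
reel [(0.29, [192, 171, 28, 25])]
spare_model [(0.72, [365, 156, 20, 20])]
plier [(0.65, [285, 139, 43, 20]), (0.46, [385, 210, 91, 36])]
tin [(0.94, [406, 283, 28, 37]), (0.71, [248, 165, 10, 21])]
bowl [(0.86, [192, 172, 31, 28])]
scan_head [(0.58, [386, 200, 97, 76])]
```

Run:
```python
import cv2
a=cv2.imread("pics/scene0.png"); b=cv2.imread("pics/top0.png")
cv2.imwrite("pics/s1.png",cv2.resize(a[80:400,100:480],(800,int(320*800/380)))[:600])
cv2.imwrite("pics/t1.png",cv2.resize(b[100:330,150:456],(798,600)))
```

```text
(no output)
```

View pics/s1.png

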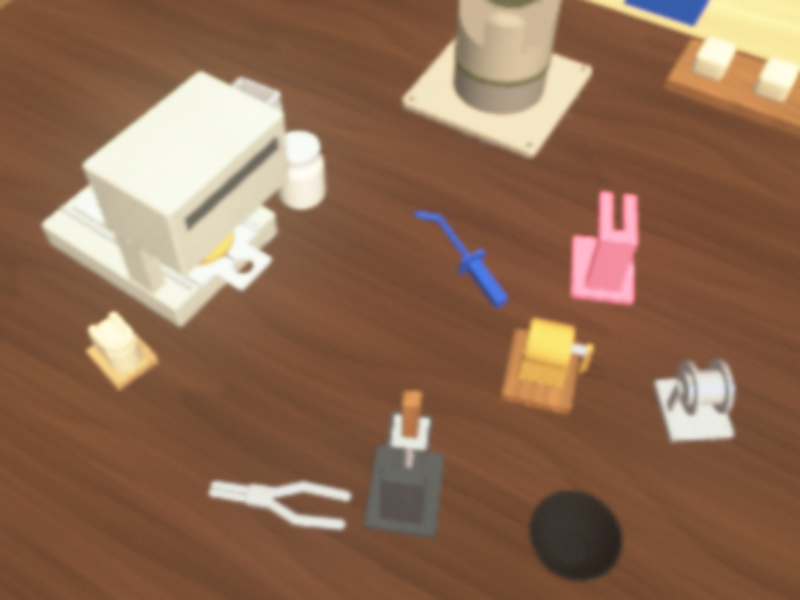

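View pics/t1.png

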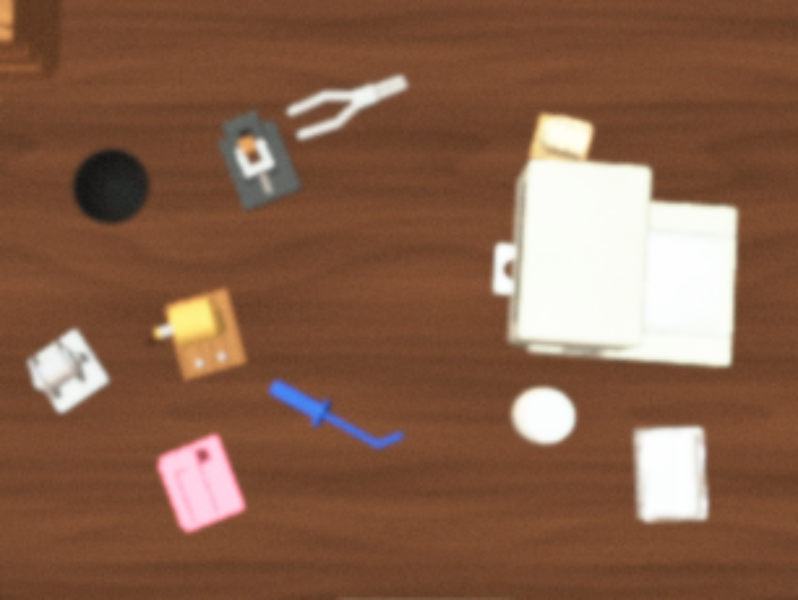

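```bash
cat > h.py <<'E'
import numpy as np, json, cv2
from scipy.spatial.transform import Rotation as Ro
def load():
    return json.load(open('cal.json'))
def ray(im,u,v,z):
    R=np.array(im["R"]);t=np.array(im["t"]);K=np.array(im["mtx"])
    c=-R.T@t; d=R.T@np.linalg.inv(K)@[u,v,1]
    return c+d*(z-c[2])/d[2]
def proj(im,X):
    R=np.array(im["R"]);t=np.array(im["t"]);K=np.array(im["mtx"])
    p=(R@np.atleast_2d(X).T).T+t; p=p@K.T; return p[:,:2]/p[:,2:]
def rot(s):
    q=s["tool_rot"]; return Ro.from_quat([q[1],q[2],q[3],q[0]])
def delta(s,pos,Rt):
    """shift (cm) and turn in tool axes to reach pos, Rotation Rt"""
    r=rot(s); return (r.inv().apply(np.array(pos)-s["ee_pos"])*100).round(2), (r.inv()*Rt).as_rotvec().round(3)
E
python3 - <<'E'
from h import *
from cell import imaging
T=imaging.get_image("top");S=imaging.get_image("scene")
t=lambda x,y,z:ray(T,150+x*.38346,100+y*.38333,z).round(3)
s=lambda x,y,z:ray(S,100+x*.475,80+y*.475,z).round(3)
print("cam",(-T["R"].T@T["t"]).round(2),(-S["R"].T@S["t"]).round(2))
print("base back corners",t(738,207,.043),t(731,366,.043))
print("head top 4",t(528,162,.25),t(652,167,.25),t(642,346,.25),t(515,342,.25))
print("hole",t(510,269,.051),s(242,265,.051), "tab front",t(496,244,.051),t(494,293,.051))
print("handle top",t(246,140,.19),s(413,394,.19),"collar",t(254,157,.12),s(411,432,.12))
print("base corners R/front",t(300,185,.012),t(247,209,.012),s(366,528,.012),s(436,536,.012),s(442,452,.012))
print("toe tip",t(267,190,.02))
for n,p,z in [("jar",(544,415),.09),("spare",(565,140),.06),("plier",(362,97),.01),("bowl",(111,186),.045),("bender",(205,330),.1)]:print(n,t(*p,z))
E
```

```text
cam [0.36 0.06 1.51] [1.06 0.42 0.97]
base back corners [ 0.615 -0.398  0.043] [ 0.413 -0.383  0.043]
head top 4 [ 0.629 -0.105  0.25 ] [ 0.624 -0.241  0.25 ] [ 0.427 -0.226  0.25 ] [ 0.431 -0.089  0.25 ]
hole [ 0.534 -0.106  0.051] [ 0.534 -0.107  0.051] tab front [ 0.566 -0.089  0.051] [ 0.504 -0.086  0.051]
handle top [0.668 0.213 0.19 ] [0.659 0.215 0.19 ] collar [0.663 0.212 0.12 ] [0.663 0.217 0.12 ]
base corners R/front [0.649 0.163 0.012] [0.617 0.232 0.012] [0.74  0.208 0.012] [0.708 0.278 0.012] [0.616 0.236 0.012]
toe tip [0.641 0.205 0.02 ]
jar [ 0.351 -0.141  0.09 ]
spare [ 0.698 -0.177  0.06 ]
plier [0.767 0.082 0.01 ]
bowl [0.641 0.403 0.045]
bender [0.453 0.271 0.1  ]
```

```bash
cat >> h.py <<'E'
def down(yaw_y, lean=0, leandir=0):
    """tool pointing down, tool y at yaw_y (deg); then the handle/gripper leans by lean deg towards yaw leandir"""
    a=np.radians(yaw_y); y=np.array([np.cos(a),np.sin(a),0]); z=np.array([0,0,-1.]); x=np.cross(y,z)
    R=Ro.from_matrix(np.c_[x,y,z])
    d=np.radians(leandir); ax=np.cross([0,0,1],[np.cos(d),np.sin(d),0])
    return Ro.from_rotvec(ax*np.radians(lean))*R
def calls(s,wps):
    s={"ee_pos":np.array(s["ee_pos"]),"tool_rot":np.array(s["tool_rot"])}
    for p,R in wps:
        d,w=delta(s,p,R); print("shift",d.tolist(),"turn",w.tolist(),"| cm",round(float(np.linalg.norm(d)),1),"deg",round(float(np.degrees(np.linalg.norm(w))),1))
        q=R.as_quat(); s={"ee_pos":np.array(p),"tool_rot":np.array([q[3],q[0],q[1],q[2]])}
E
python3 - <<'E'
from h import *
from cell import manip
calls(manip.read_state(),[((.25,-.50,.34),down(-39)),((.38,-.34,.38),down(-6)),((.50,-.17,.38),down(25.5)),((.53,.01,.38),down(25.5))])
E
```

```text
shift [7.79, -7.14, -11.75] turn [0.0, -0.0, -0.566] | cm 15.8 deg 32.4
shift [20.62, 0.03, -4.0] turn [0.0, 0.0, -0.576] | cm 21.0 deg 33.0
shift [18.16, 10.16, 0.0] turn [0.0, 0.0, -0.55] | cm 20.8 deg 31.5
shift [14.96, 10.46, 0.0] turn [0.0, 0.0, 0.0] | cm 18.3 deg 0.0
```

Emit:
send_rows:
  plan:
    - [[7.8,-7.1,-11.8],[0,0,-0.57],8.7]
    - [[7.8,-7.1,-11.8],[0,0,-0.57],8.7]
    - [[7.8,-7.1,-11.8],[0,0,-0.57],8.7]
    - [[7.8,-7.1,-11.8],[0,0,-0.57],8.7]
    - [[7.8,-7.1,-11.8],[0,0,-0.57],8.7]

```text
time_s: 2.0
ee_pos: [0.2515, -0.5, 0.3427]
tool_rot: [0.002, 0.901, 0.434, 0.0]
ft_force: [-0.6, -0.4, -0.7]
width: 0.0869
grip_force: 0.0
```

Emit:
send_rows:
  plan:
    - [[20.6,0,-4],[0,0,-0.57],8.7]
    - [[20.6,0,-4],[0,0,-0.57],8.7]
    - [[20.6,0,-4],[0,0,-0.57],8.7]
    - [[20.6,0,-4],[0,0,-0.57],8.7]
    - [[20.6,0,-4],[0,0,-0.57],8.7]

```text
time_s: 2.5
ee_pos: [0.3827, -0.3356, 0.3808]
tool_rot: [0.0, 0.742, 0.671, 0.001]
ft_force: [0.7, -0.5, 0.1]
width: 0.0872
grip_force: 0.0
```

Emit:
send_rows:
  plan:
    - [[18.2,10.2,0],[0,0,-0.55],8.7]
    - [[18.2,10.2,0],[0,0,-0.55],8.7]
    - [[18.2,10.2,0],[0,0,-0.55],8.7]
    - [[18.2,10.2,0],[0,0,-0.55],8.7]
    - [[18.2,10.2,0],[0,0,-0.55],8.7]

```text
time_s: 3.0
ee_pos: [0.5023, -0.1649, 0.3792]
tool_rot: [-0.001, 0.532, 0.847, 0.001]
ft_force: [-0.9, 0.3, -0.0]
width: 0.087
grip_force: 0.0
```

Emit:
send_rows:
  plan:
    - [[15,10.5,0],[0,0,0],8.7]
    - [[15,10.5,0],[0,0,0],8.7]
    - [[15,10.5,0],[0,0,0],8.7]
    - [[15,10.5,0],[0,0,0],8.7]
    - [[15,10.5,0],[0,0,0],8.7]

```text
time_s: 3.5
ee_pos: [0.5307, 0.015, 0.3795]
tool_rot: [-0.001, 0.534, 0.846, 0.0]
ft_force: [0.0, -0.7, 0.0]
width: 0.0873
grip_force: 0.0
```

Run:
```python
from h import *
from cell import manip,imaging,models
s=manip.read_state(); print(s["time_s"],s["ee_pos"],s["tool_rot"],s["joints"].round(2))
W=imaging.get_image("wrist"); cv2.imwrite("pics/w1.png",W["frame"])
R=rot(s).as_matrix(); print("cam pos",(-W["R"].T@W["t"]),"fwd",W["R"][2], "in tool",R.T@(-W["R"].T@W["t"]-s["ee_pos"]),R.T@W["R"][2])
for n in ["tray_hole","hook","hook_stand","index_line"]: print(n,[(round(d["conf"],2),[round(float(v)) for v in d["box"]]) for d in models.find_in(n,"wrist")[:3]])
print(proj(W,[[.533,-.11,.051],[.663,.2145,.19],[.663,.2145,.115]]))
calls(s,[((.60,.13,.30),down(25.5)),((.640,.17,.28),down(25.5))])
```

```text
3.5 [0.53072726 0.01495809 0.37945525] [-1.03104871e-03  5.33608592e-01  8.45730825e-01  4.23779668e-04] [ 0.53  0.15 -0.73  1.39  0.1   1.64  0.26]
cam pos [0.50017186 0.08045023 0.54225725] fwd [ 0.1121252  -0.23791112 -0.96479336] in tool [ 0.07262405  0.00055479 -0.16264311] [-2.65124496e-01 -8.54368344e-04  9.64213810e-01]
tray_hole [(0.94, [244, 241, 54, 49])]
hook [(0.81, [428, 88, 83, 35]), (0.72, [209, 65, 78, 87])]
hook_stand [(0.97, [425, 96, 102, 57])]
index_line [(0.78, [244, 239, 59, 46])]
[[248.15286952 234.87346268]
 [463.74588803  78.16994304]
 [430.01910753  86.81384194]]
shift [7.38, 11.21, 7.96] turn [-0.0, -0.002, 0.0] | cm 15.6 deg 0.1
shift [1.89, 5.33, 2.0] turn [0.0, 0.0, 0.0] | cm 6.0 deg 0.0
```

```bash
python3 -c "
import cv2
a=cv2.imread('pics/w1.png');cv2.imwrite('pics/w1b.png',cv2.resize(a,(800,600),interpolation=cv2.INTER_CUBIC))"
```

```text
(no output)
```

View pics/w1b.png

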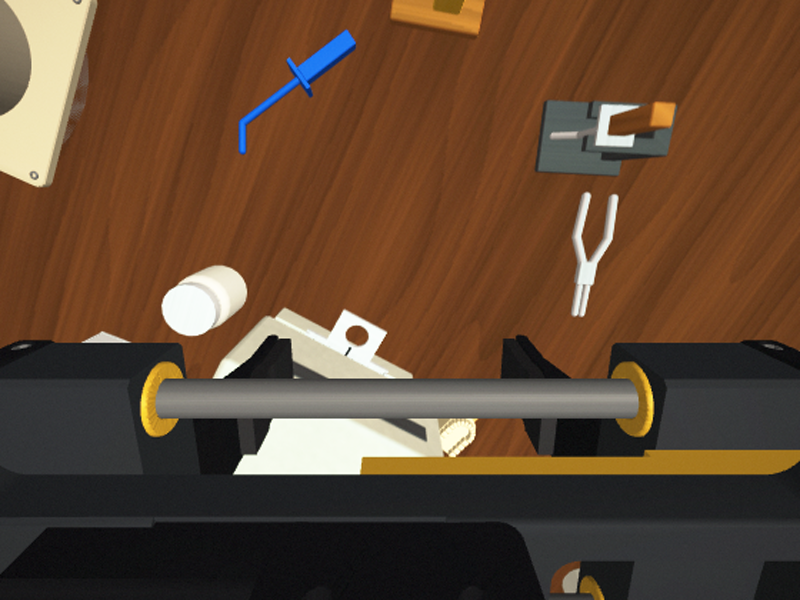

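Run:
```python
from h import *
from cell import manip,imaging,models
W=imaging.get_image("wrist"); g=lambda x,y,z:ray(W,x*.7,y*.7,z).round(4)
print("hole",g(357,335,.051),"tab",g(344,309,.051),g(387,329,.051),g(371,363,.051))
print("base",g(545,100,.012),g(537,172,.012),g(676,103,.012),g(668,154,.012))
print("collar",g(600,105,.12),g(639,105,.12),g(633,147,.12),g(596,147,.12))
print("shank/toe",g(553,135,.016))
s=manip.read_state()
calls(s,[((.57,.12,.32),down(25.5)),((.60,.16,.27),down(25.5))])
```

```text
hole [ 0.5349 -0.1155  0.051 ] tab [ 0.507  -0.0914  0.051 ] [ 0.5652 -0.0925  0.051 ] [ 0.5661 -0.1424  0.051 ]
base [0.6175 0.2263 0.012 ] [0.6495 0.1532 0.012 ] [0.756  0.2879 0.012 ] [0.7801 0.2374 0.012 ]
collar [0.6417 0.2133 0.12  ] [0.6742 0.2286 0.12  ] [0.6897 0.1954 0.12  ] [0.6581 0.1806 0.12  ]
shank/toe [0.6443 0.1966 0.016 ]
shift [8.4, 8.28, 6.0] turn [-0.001, -0.0, -0.006] | cm 13.2 deg 0.3
shift [2.32, 4.43, 5.0] turn [0.0, 0.0, 0.0] | cm 7.1 deg 0.0
```

Run:
```python
from h import *
from cell import manip
s=manip.read_state()
calls(s,[((.60,.11,.36),down(25.3)),((.665,.21,.33),down(25.3))])
```

```text
shift [6.22, 10.57, 2.0] turn [-0.001, -0.0, -0.003] | cm 12.4 deg 0.2
shift [6.26, 10.15, 3.0] turn [0.0, 0.0, 0.0] | cm 12.3 deg 0.0
```

Emit:
send_rows:
  plan:
    - [[12.5,20.7,5],[0,0,0],8.7]
    - [[12.5,20.7,5],[0,0,0],8.7]
    - [[12.5,20.7,5],[0,0,0],8.7]
    - [[12.5,20.7,5],[0,0,0],8.7]
    - [[12.5,20.7,5],[0,0,0],8.7]

```text
time_s: 4.3
ee_pos: [0.6656, 0.2125, 0.3292]
tool_rot: [0.0, 0.536, 0.844, -0.001]
ft_force: [1.2, -1.4, 1.0]
width: 0.0869
grip_force: 0.0
```

Run:
```python
from h import *
from cell import manip,imaging,models
s=manip.read_state(); print(s["time_s"],s["ee_pos"],s["tool_rot"],s["joints"].round(2))
W=imaging.get_image("wrist"); cv2.imwrite("pics/w2.png",W["frame"]);cv2.imwrite('pics/w2b.png',cv2.resize(W["frame"][:300],(800,429),interpolation=cv2.INTER_CUBIC))
for n in ["hook","hook_stand","hook_grip"]: print(n,[(round(d["conf"],2),[round(float(v)) for v in d["box"]]) for d in models.find_in(n,"wrist")[:3]])
print(proj(W,[[.664,.21,.19],[.664,.21,.12]]))
```

```text
4.3 [0.6656342  0.21251548 0.3292392 ] [ 3.40614109e-05  5.35902243e-01  8.44279851e-01 -5.63466193e-04] [ 0.05  0.58 -0.75  1.    0.39  1.69 -0.13]
hook [(0.88, [276, 185, 30, 37]), (0.88, [72, 144, 85, 90])]
hook_stand [(0.86, [48, 20, 78, 41]), (0.68, [287, 173, 68, 60]), (0.4, [172, 53, 73, 101])]
hook_grip [(0.9, [72, 142, 86, 85]), (0.67, [278, 185, 24, 37])]
[[274.88295326 198.24823406]
 [275.45852217 185.15285337]]
```

View pics/w2b.png

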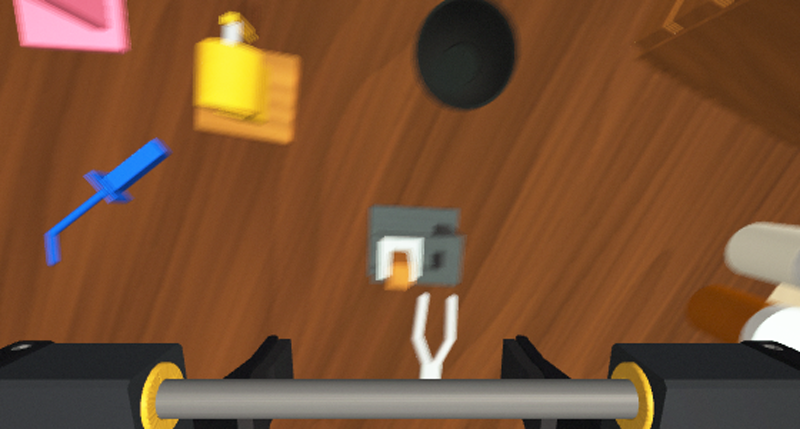

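Run:
```python
from h import *
from cell import manip,imaging
W=imaging.get_image("wrist"); f=W["frame"]; cv2.imwrite("pics/w3.png",cv2.resize(f[130:215,235:345],(792,612))[:600])
s=manip.read_state(); print(s["ee_pos"])
hsv=cv2.cvtColor(f,cv2.COLOR_BGR2HSV); 
c=f[130:215,235:345].astype(int)
w=(c.min(2)>150); ys,xs=np.nonzero(w); print("white",xs.min()+235,xs.max()+235,ys.min()+130,ys.max()+130,len(xs))
o=(hsv[130:215,235:345,1]>200)&(hsv[130:215,235:345,2]>130); ys,xs=np.nonzero(o); print("orange",xs.min()+235,xs.max()+235,ys.min()+130,ys.max()+130,len(xs))
```

```text
[0.66454539 0.2112073  0.33032119]
white 264 317 169 214 540
orange 270 270 188 188 1
```

View pics/w3.png

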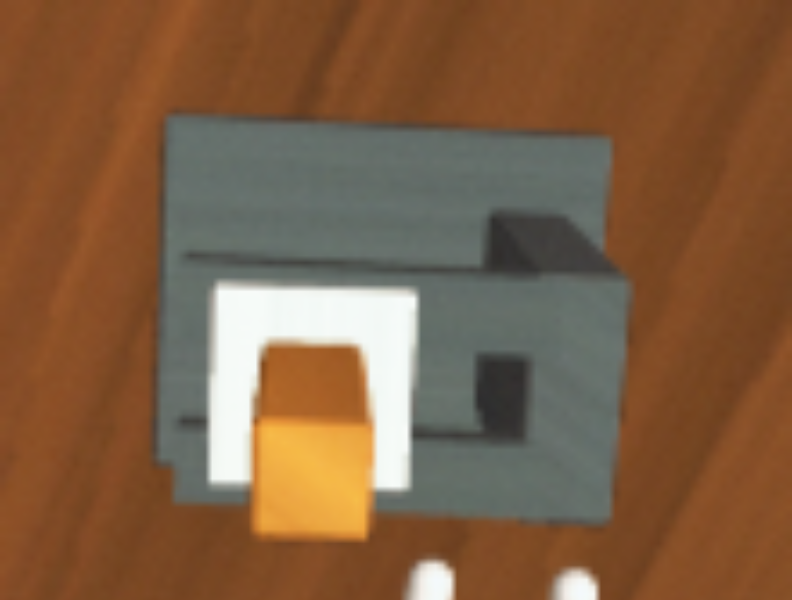

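Run:
```python
from h import *
from cell import manip,imaging
W=imaging.get_image("wrist"); g=lambda x,y,z:ray(W,235+x/7.2,130+y/7.2,z)
s=manip.read_state(); print(s["ee_pos"])
print("top",g(312,480,.19),"collar",g(312,388,.12))
yaw=lambda a,b:np.degrees(np.arctan2(*(b-a)[1::-1])).round(2)
print(yaw(g(212,283,.12),g(417,291,.12)),yaw(g(208,483,.12),g(410,492,.12)),yaw(g(208,483,.12),g(212,283,.12))-90,yaw(g(410,492,.12),g(417,291,.12))-90,yaw(g(165,115,.012),g(610,135,.012)),yaw(g(256,420,.19),g(372,422,.19)))
p=(g(312,480,.19)+g(312,388,.12))/2; p[2]=.135
print(p); calls(s,[(p,down(23.3))])
```

```text
[0.66458341 0.21056759 0.33120577]
top [0.66558963 0.21161406 0.19      ] collar [0.665663   0.21164607 0.12      ]
23.13 22.75 23.540000000000006 24.159999999999997 22.83 24.37
[0.66562631 0.21163007 0.135     ]
shift [0.07, 0.13, 19.62] turn [0.001, 0.001, 0.034] | cm 19.6 deg 1.9
```

Emit:
send_rows:
  plan:
    - [[0.1,0.15,10],[0,0,0.034],8.7]
    - [[0.1,0.15,15],[0,0,0.034],8.7]
    - [[0.1,0.15,19.7],[0,0,0.034],8.7]
    - [[0.1,0.15,19.7],[0,0,0.034],8.7]
    - [[0.1,0.15,19.7],[0,0,0.034],8.7]

```text
time_s: 5.1
ee_pos: [0.6627, 0.2094, 0.128]
tool_rot: [-0.002, 0.55, 0.835, -0.004]
ft_force: [-0.7, -1.6, -0.4]
width: 0.0866
grip_force: 0.0
```

Emit:
send_rows:
  plan:
    - [[0,0,0],[0,0,0],0.5]
    - [[0,0,0],[0,0,0],0.5]
    - [[0,0,0],[0,0,0],0.5]
    - [[0,0,0],[0,0,0],0.5]
    - [[0,0,0],[0,0,0],0.5]

```text
time_s: 5.6
ee_pos: [0.6655, 0.2142, 0.1346]
tool_rot: [0.001, 0.549, 0.836, 0.001]
ft_force: [0.2, 0.4, -1.5]
width: 0.0552
grip_force: 0.0
```

Emit:
send_rows:
  plan:
    - [[0,0,0],[0,0,0],0.5]
    - [[0,0,0],[0,0,0],0.5]
    - [[0,0,0],[0,0,0],0.5]
    - [[0,0,0],[0,0,0],0.5]
    - [[0,0,0],[0,0,0],0.5]

```text
time_s: 6.1
ee_pos: [0.665, 0.2139, 0.1335]
tool_rot: [-0.0, 0.549, 0.836, -0.0]
ft_force: [-0.2, -0.4, 0.5]
width: 0.0178
grip_force: 30.0
```

```bash
cat >> h.py <<'E'
TIP=np.array([-.001,-.0255,.1205])
HOLE=np.array([.5345,-.110,.051]); FR=86.
def tipat(p,lean=40,fr=None):
    f=FR if fr is None else fr
    R=down(f-180,lean,f); return (np.array(p)-R.apply(TIP),R)
E
python3 - <<'E'
from h import *
from cell import manip
s=manip.read_state()
d=np.array([np.cos(np.radians(FR)),np.sin(np.radians(FR)),0])
pre,R=tipat(HOLE+d*.06+[0,0,.06]); print(pre)
hov,_=tipat(HOLE+[0,0,.015]); print(hov)
up=s["ee_pos"]+[0,0,.15]
calls(s,[(up,down(23.4)),((.64,.20,.31),down(-15)),((.60,.17,.31),down(-54)),((.57,.13,.31),down(-94)),(pre,R)])
E
```

```text
[0.54372337 0.00756477 0.21969944]
[ 0.53953798 -0.05228908  0.17469944]
shift [-0.0, -0.0, -15.0] turn [-0.0, 0.0, 0.001] | cm 15.0 deg 0.1
shift [-0.29, -2.85, -2.65] turn [0.0, 0.0, 0.67] | cm 3.9 deg 38.4
shift [-3.93, -3.09, 0.0] turn [0.0, 0.0, 0.681] | cm 5.0 deg 39.0
shift [-4.78, 1.47, 0.0] turn [0.0, 0.0, 0.698] | cm 5.0 deg 40.0
shift [-1.77, 12.4, 9.03] turn [-0.698, 0.0, 0.0] | cm 15.4 deg 40.0
```

Emit:
send_rows:
  plan:
    - [[0,0,-3],[0,0,0],0.5]
    - [[0,0,-6],[0,0,0],0.5]
    - [[0,0,-9],[0,0,0],0.5]
    - [[0,0,-12],[0,0,0],0.5]
    - [[0,0,-15],[0,0,0],0.5]

```text
time_s: 6.6
ee_pos: [0.6649, 0.2139, 0.2847]
tool_rot: [-0.0, 0.549, 0.836, -0.0]
ft_force: [-0.4, 0.4, -1.4]
width: 0.0181
grip_force: 30.0
```

Emit:
send_rows:
  plan:
    - [[-0.3,-2.9,-2.6],[0,0,0.13],0.5]
    - [[-0.3,-2.9,-2.6],[0,0,0.27],0.5]
    - [[-0.3,-2.9,-2.6],[0,0,0.4],0.5]
    - [[-0.3,-2.9,-2.6],[0,0,0.54],0.5]
    - [[-0.3,-2.9,-2.6],[0,0,0.67],0.5]

```text
time_s: 7.1
ee_pos: [0.6395, 0.1996, 0.3094]
tool_rot: [0.0, 0.795, 0.607, -0.0]
ft_force: [0.9, 0.2, -0.6]
width: 0.018
grip_force: 30.0
```

Emit:
send_rows:
  plan:
    - [[-0.8,-0.6,0],[0,0,0.14],0.5]
    - [[-1.6,-1.2,0],[0,0,0.28],0.5]
    - [[-2.4,-1.8,0],[0,0,0.41],0.5]
    - [[-3.2,-2.5,0],[0,0,0.55],0.5]
    - [[-3.9,-3.1,0],[0,0,0.68],0.5]

```text
time_s: 7.6
ee_pos: [0.5991, 0.1698, 0.3094]
tool_rot: [0.0, 0.952, 0.307, -0.0]
ft_force: [0.0, -0.3, -0.6]
width: 0.0178
grip_force: 30.0
```

Emit:
send_rows:
  plan:
    - [[-1,0.3,0],[0,0,0.14],0.5]
    - [[-2,0.6,0],[0,0,0.28],0.5]
    - [[-3,0.9,0],[0,0,0.42],0.5]
    - [[-4,1.2,0],[0,0,0.56],0.5]
    - [[-4.8,1.5,0],[0,0,0.7],0.5]

```text
time_s: 8.1
ee_pos: [0.5692, 0.1292, 0.3095]
tool_rot: [0.0, 0.999, -0.038, -0.0]
ft_force: [-0.5, -0.1, -0.8]
width: 0.0176
grip_force: 30.0
```

Run:
```python
from h import *
from cell import manip
s=manip.read_state(); print(s["time_s"],s["ee_pos"],s["joints"].round(2),s["width"],s["grip_force"])
d=np.array([np.cos(np.radians(FR)),np.sin(np.radians(FR)),0])
calls(s,[tipat(HOLE+d*.06+[0,0,.06])])
```

```text
8.1 [0.56922484 0.12922824 0.30950363] [ 0.08  0.24 -0.47  1.41  0.11  1.51 -2.03] 0.017583215740325942 29.98826589435339
shift [-1.62, 12.32, 8.98] turn [-0.698, 0.002, -0.006] | cm 15.3 deg 40.0
```

Emit:
send_rows:
  plan:
    - [[-0.3,2.5,1.8],[-0.14,0,0],0.5]
    - [[-0.6,5,3.6],[-0.28,0,0],0.5]
    - [[-1,7.5,5.4],[-0.42,0,0],0.5]
    - [[-1.3,10,7.2],[-0.56,0,0],0.5]
    - [[-1.6,12.3,9],[-0.7,0,0],0.5]

```text
time_s: 8.6
ee_pos: [0.5453, 0.0076, 0.2198]
tool_rot: [0.345, 0.938, -0.033, -0.011]
ft_force: [0.6, 0.4, -1.6]
width: 0.0177
grip_force: 30.0
```

Emit:
send_rows:
  plan:
    - [[0,0,0],[0,0,0],0.5]
    - [[0,0,0],[0,0,0],0.5]

```text
time_s: 8.8
ee_pos: [0.5452, 0.009, 0.2195]
tool_rot: [0.341, 0.939, -0.032, -0.012]
ft_force: [0.8, -0.6, -0.8]
width: 0.018
grip_force: 30.0
```

Run:
```python
from h import *
from cell import manip,imaging,models
s=manip.read_state(); print(s["time_s"],s["ee_pos"],s["joints"].round(2),s["width"],s["grip_force"])
print(delta(s,*tipat(HOLE+np.array([np.cos(np.radians(FR)),np.sin(np.radians(FR)),0])*.06+[0,0,.06])))
W=imaging.get_image("wrist"); cv2.imwrite("pics/w4.png",W["frame"]);cv2.imwrite('pics/w4b.png',cv2.resize(W["frame"],(800,600),interpolation=cv2.INTER_CUBIC))
for n in ["hook_tip","tray_hole"]: print(n,[(round(d["conf"],2),[round(float(v)) for v in d["box"]]) for d in models.find_in(n,"wrist")[:3]])
R=rot(s)
print("tip",proj(W,s["ee_pos"]+R.apply(TIP)),"hole",proj(W,HOLE))
np.savez("w4.npz",**{k:W[k] for k in("mtx","R","t")})
```

```text
8.8 [0.54520346 0.00904304 0.21945604] [-0.15  0.38 -0.41  1.6   0.7   1.65 -2.31] 0.017972829857432534 29.992656607646495
(array([-0.14,  0.14,  0.08]), array([-0.002,  0.001,  0.001]))
hook_tip [(0.82, [279, 261, 59, 119])]
tray_hole [(0.94, [279, 178, 65, 78])]
tip [[251.42348843 202.49965726]] hole [[264.32258586 186.41481167]]
```

View pics/w4b.png

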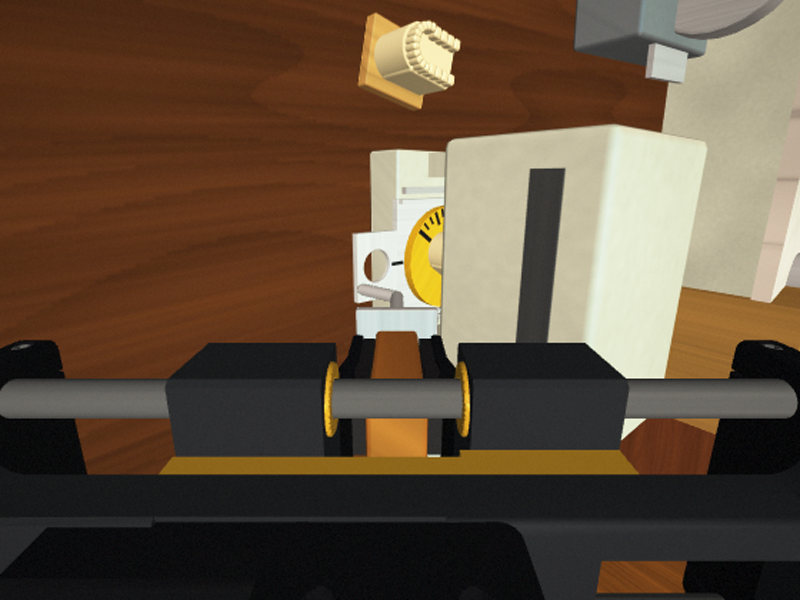

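Run:
```python
from h import *
from cell import manip
w=np.load("w4.npz"); h=ray(w,263.2,185.5,.051); print(h)
s=manip.read_state()
H=(h+HOLE)/2; 
calls(s,[tipat(H+[0,0,.012]),tipat(H+[0,0,-.018])])
```

```text
[ 0.53602581 -0.10833373  0.051     ]
shift [-0.16, 1.41, 7.67] turn [-0.002, -0.001, -0.003] | cm 7.8 deg 0.2
shift [-0.0, -1.93, 2.3] turn [0.0, 0.0, 0.0] | cm 3.0 deg 0.0
```

Emit:
send_rows:
  plan:
    - [[0,0.4,2],[0,0,0],0.5]
    - [[-0.1,0.8,4],[0,0,0],0.5]
    - [[-0.1,1.1,6],[0,0,0],0.5]
    - [[-0.1,1.4,7.7],[0,0,0],0.5]
    - [[-0.1,1.4,7.7],[0,0,0],0.5]

```text
time_s: 9.45
ee_pos: [0.5396, -0.0543, 0.1701]
tool_rot: [0.342, 0.939, -0.035, -0.012]
ft_force: [-0.1, 0.0, -1.1]
width: 0.0182
grip_force: 30.0
```

Run:
```python
from h import *
from cell import manip,imaging
s=manip.read_state(); print(s["time_s"],s["ee_pos"],s["ft_force"])
W=imaging.get_image("wrist"); print("tip",proj(W,s["ee_pos"]+rot(s).apply(TIP)),"hole",proj(W,[.5353,-.109,.051]))
cv2.imwrite('pics/w5.png',cv2.resize(W["frame"][120:260,200:360],(686,600),interpolation=cv2.INTER_CUBIC))
```

```text
9.45 [ 0.53964538 -0.05431263  0.17011861] [-0.14830471  0.00193756 -1.12933844]
tip [[251.37825698 202.49904628]] hole [[242.721534   200.38268519]]
```

View pics/w5.png

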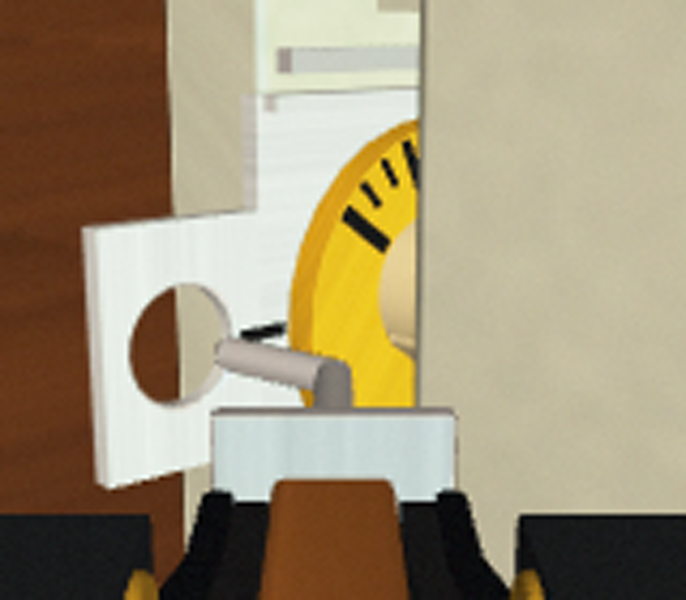

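Emit:
send_rows:
  plan:
    - [[0,-0.6,0.7],[0,0,0],0.5]
    - [[0,-1.3,1.5],[0,0,0],0.5]
    - [[0,-1.9,2.2],[0,0,0],0.5]
    - [[0,-1.9,2.2],[0,0,0],0.5]

```text
time_s: 9.9
ee_pos: [0.5392, -0.0514, 0.1389]
tool_rot: [0.343, 0.939, -0.032, -0.013]
ft_force: [-0.2, -0.5, -1.0]
width: 0.0177
grip_force: 30.0
```

Run:
```python
from h import *
from cell import manip,imaging
s=manip.read_state(); print(s["time_s"],s["ee_pos"],s["ft_force"],"tip",s["ee_pos"]+rot(s).apply(TIP), s["joints"].round(2))
W=imaging.get_image("wrist"); print("tip",proj(W,s["ee_pos"]+rot(s).apply(TIP)),"hole",proj(W,[.5353,-.109,.051]))
cv2.imwrite('pics/w6.png',cv2.resize(W["frame"][120:260,200:360],(686,600),interpolation=cv2.INTER_CUBIC))
d=[np.cos(np.radians(FR)),np.sin(np.radians(FR)),0]
print("front dir in tool",rot(s).inv().apply(d).round(3))
```

```text
9.9 [ 0.53923008 -0.0514014   0.13892249] [-0.22556925 -0.47104933 -0.98654901] tip [ 0.5339262  -0.1093396   0.03035668] [-0.08  0.42 -0.37  1.74  0.74  1.47 -2.34]
tip [[251.41892088 202.48433095]] hole [[263.80424037 205.5113506 ]]
front dir in tool [ 0.    -0.765 -0.645]
```

View pics/w6.png

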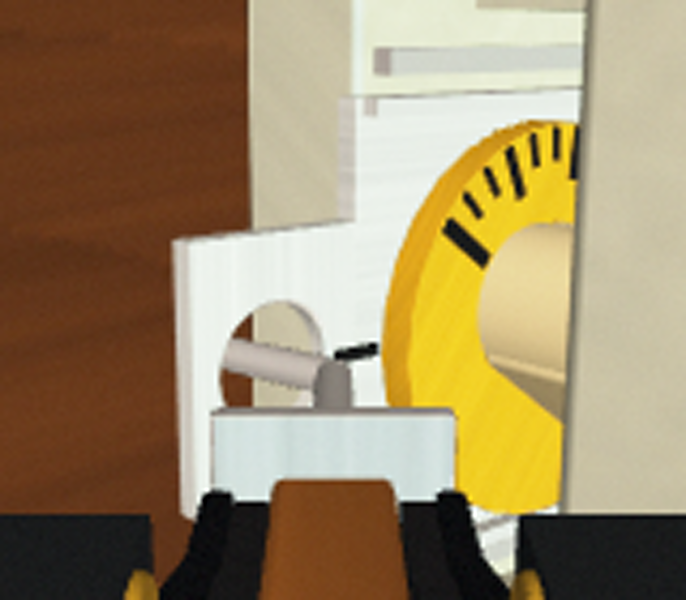

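Emit:
send_rows:
  plan:
    - [[0,-1,-0.9],[0,0,0],0.5]
    - [[0,-2.3,-1.9],[0,0,0],0.5]
    - [[0,-3.8,-3.2],[0,0,0],0.5]
    - [[0,-5.4,-4.5],[0,0,0],0.5]
    - [[0,-6.9,-5.8],[0,0,0],0.5]

```text
time_s: 10.45
ee_pos: [0.5463, 0.0407, 0.1406]
tool_rot: [0.343, 0.939, -0.032, -0.012]
ft_force: [-0.1, -3.5, -0.8]
width: 0.0178
grip_force: 30.0
```

Emit:
send_rows:
  plan:
    - [[0,-1.5,-1.3],[0,0,0],0.5]
    - [[0,-3.0,-2.5],[0,0,0],0.5]
    - [[0,-4.4,-3.7],[0,0,0],0.5]
    - [[0,-5.4,-4.5],[0,0,0],0.5]
    - [[0,-5.9,-5],[0,0,0],0.5]

```text
time_s: 10.95
ee_pos: [0.5514, 0.1173, 0.1402]
tool_rot: [0.342, 0.939, -0.032, -0.012]
ft_force: [-0.9, -2.7, -3.8]
width: 0.0174
grip_force: 30.0
```

Run:
```python
from h import *
from cell import manip,imaging,models
s=manip.read_state(); t=s["ee_pos"]+rot(s).apply(TIP);print(s["time_s"],s["ee_pos"],s["ft_force"],"tip",t,"moved",t-[.534,-.1093,.0304], s["joints"].round(2),s["width"])
T=imaging.get_image("wrist"); cv2.imwrite("pics/w7.png",T["frame"])
for c in ["wrist"]:
  for n in ["tray_hole"]: print(c,n,[(round(d["conf"],2),[round(float(v),1) for v in d["box"]]) for d in models.find_in(n,c)[:2]])
for tr in (.15,.16,.17): print(tr,proj(T,np.array([.5353,-.109,.051])+tr*np.array([np.cos(np.radians(FR)),np.sin(np.radians(FR)),0])))
```

```text
10.95 [0.55138973 0.11731646 0.14016773] [-0.91234311 -2.70077911 -3.79995693] tip [0.54629169 0.05950404 0.03152504] moved [0.01229169 0.16880404 0.00112504] [-0.3   0.58 -0.43  1.51  0.7   1.66 -2.51] 0.017447963548706858
wrist tray_hole [(0.78, [334.8, 194.6, 161.7, 109.8]), (0.19, [405.5, 200.8, 309.0, 219.9])]
0.15 [[278.69393411 202.49552775]]
0.16 [[270.73445689 204.17094882]]
0.17 [[262.41859525 205.92138662]]
```

Emit:
send_rows:
  plan:
    - [[0,-0.4,-0.35],[0,0,0],0.5]
    - [[0,-0.8,-0.65],[0,0,0],0.5]
    - [[0,-1.0,-0.8],[0,0,0],0.5]
    - [[0,-1.0,-0.8],[0,0,0],0.5]
    - [[0,-1.0,-0.8],[0,0,0],0.5]

```text
time_s: 11.55
ee_pos: [0.5526, 0.1272, 0.1406]
tool_rot: [0.343, 0.939, -0.033, -0.012]
ft_force: [-0.5, -4.9, -0.3]
width: 0.0181
grip_force: 30.0
```

Run:
```python
from h import *
from cell import manip,imaging,models
s=manip.read_state(); t=s["ee_pos"]+rot(s).apply(TIP);print(s["time_s"],s["ee_pos"],s["ft_force"],"tip",t,"moved",t-[.534,-.1093,.0304], s["joints"].round(2),s["width"])
T=imaging.get_image("wrist"); cv2.imwrite('pics/w8.png',T["frame"])
S=imaging.get_image("scene"); cv2.imwrite('pics/s8.png',S["frame"])
a=cv2.resize(T["frame"][100:260,180:400],(800,582),interpolation=cv2.INTER_CUBIC); cv2.imwrite('pics/w8b.png',a)
for tr in (.15,.16,.17):
  p=proj(T,np.array([.5353,-.109,.051])+tr*np.array([np.cos(np.radians(FR)),np.sin(np.radians(FR)),0]));print(tr,p,(p-[180,100])*800/220)
```

```text
11.55 [0.55262095 0.12720281 0.14058269] [-0.52069968 -4.89417757 -0.30941551] tip [0.54749482 0.06914079 0.03207451] moved [0.01349482 0.17844079 0.00167451] [-0.32  0.59 -0.43  1.49  0.7   1.68 -2.52] 0.01808989397640594
0.15 [[285.71359518 201.27822632]] [[384.41307339 368.28445935]]
0.16 [[278.10103488 202.91781042]] [[356.73103593 374.24658335]]
0.17 [[270.15494608 204.62922949]] [[327.83616756 380.4699254 ]]
```

View pics/w8b.png

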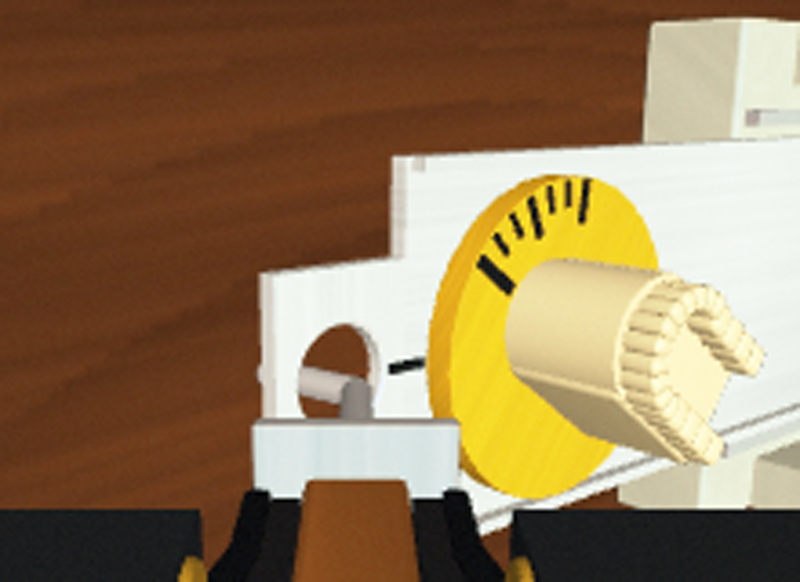

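Run:
```python
from h import *
from cell import manip,imaging
s=manip.read_state(); R=rot(s); d=np.array([np.cos(np.radians(FR)),np.sin(np.radians(FR)),0]); p=s["ee_pos"]
calls(s,[(p-d*.009,R),(p-d*.009+[0,0,.07],R),((.57,.18,.31),down(-94)),((.60,.18,.31),down(-54)),((.64,.20,.31),down(-15)),((.665,.2135,.283),down(23.4))])
T=imaging.get_image("wrist"); g=lambda x,y,z:ray(T,180+x*.275,100+y*.275,z)
h=g(340,371,.051); print("hole",h, "tray",(h-[.5353,-.109,.051])@d)
ax=h-d*.08; a=lambda q:np.degrees(np.arctan2(*(q-ax)[1::-1])).round(1)
for q in [(483,262),(510,290),(533,202),(540,236),(585,182),(583,220)]: 
  x=g(*q,.061); print(a(x)-86, np.linalg.norm((x-ax)[:2]).round(4))
i0,i1=g(390,368,.051),g(424,363,.051);print("index",a(i0)-86,a(i1)-86,ax)
```

```text
shift [0.0, 0.69, 0.58] turn [0.0, 0.0, 0.0] | cm 0.9 deg 0.0
shift [0.0, 4.52, -5.35] turn [0.0, 0.0, 0.0] | cm 7.0 deg 0.0
shift [1.36, 1.61, -11.65] turn [0.701, 0.0, -0.001] | cm 11.8 deg 40.2
shift [2.99, -0.21, 0.0] turn [0.0, 0.0, -0.698] | cm 3.0 deg 40.0
shift [4.41, 0.73, 0.0] turn [0.0, 0.0, -0.681] | cm 4.5 deg 39.0
shift [1.95, 2.07, 2.7] turn [0.0, 0.0, -0.67] | cm 3.9 deg 38.4
hole [0.54873973 0.05634034 0.051     ] tray 0.16587508806891996
-35.3 0.045
-33.8 0.0302
-67.9 0.0445
-67.4 0.0338
-97.9 0.0461
-100.6 0.035
index 2.0 3.299999999999997 [ 0.54315922 -0.02346478  0.051     ]
```

Emit:
send_rows:
  plan:
    - [[0,0.4,0.3],[0,0,0],0.5]
    - [[0,0.7,0.6],[0,0,0],0.5]
    - [[0,2.2,-1.2],[0,0,0],0.5]
    - [[0,3.7,-3.0],[0,0,0],0.5]
    - [[0,5.2,-4.8],[0,0,0],0.5]

```text
time_s: 12.2
ee_pos: [0.5518, 0.1196, 0.2114]
tool_rot: [0.342, 0.939, -0.033, -0.012]
ft_force: [0.0, 0.0, -0.9]
width: 0.0178
grip_force: 30.0
```

Emit:
send_rows:
  plan:
    - [[0.3,0.3,-2.3],[0.14,0,0],0.5]
    - [[0.5,0.6,-4.6],[0.28,0,0],0.5]
    - [[0.8,1,-7],[0.42,0,0],0.5]
    - [[1.1,1.3,-9.3],[0.56,0,0],0.5]
    - [[1.4,1.6,-11.6],[0.7,0,0],0.5]

```text
time_s: 12.7
ee_pos: [0.5707, 0.1818, 0.312]
tool_rot: [-0.003, 0.999, -0.035, 0.002]
ft_force: [-0.1, -0.5, -2.0]
width: 0.0181
grip_force: 30.0
```

Emit:
send_rows:
  plan:
    - [[0.6,0,0],[0,0,-0.14],0.5]
    - [[1.2,0,0],[0,0,-0.28],0.5]
    - [[1.8,-0.1,0],[0,0,-0.42],0.5]
    - [[2.4,-0.2,0],[0,0,-0.56],0.5]
    - [[3,-0.2,0],[0,0,-0.7],0.5]

```text
time_s: 13.2
ee_pos: [0.6004, 0.1808, 0.3099]
tool_rot: [-0.0, 0.95, 0.313, 0.0]
ft_force: [0.8, -0.2, -0.5]
width: 0.0178
grip_force: 30.0
```

Emit:
send_rows:
  plan:
    - [[0.9,0.1,0],[0,0,-0.14],0.5]
    - [[1.8,0.3,0],[0,0,-0.28],0.5]
    - [[2.6,0.4,0],[0,0,-0.41],0.5]
    - [[3.5,0.6,0],[0,0,-0.55],0.5]
    - [[4.4,0.7,0],[0,0,-0.68],0.5]

```text
time_s: 13.7
ee_pos: [0.6403, 0.201, 0.3099]
tool_rot: [0.0, 0.791, 0.611, 0.0]
ft_force: [-1.4, -0.2, -1.0]
width: 0.0177
grip_force: 30.0
```

Emit:
send_rows:
  plan:
    - [[0.4,0.4,0.5],[0,0,-0.13],0.5]
    - [[0.8,0.8,1.1],[0,0,-0.27],0.5]
    - [[1.2,1.2,1.6],[0,0,-0.4],0.5]
    - [[1.6,1.6,2.2],[0,0,-0.54],0.5]
    - [[2,2.1,2.7],[0,0,-0.67],0.5]

```text
time_s: 14.2
ee_pos: [0.6655, 0.215, 0.2826]
tool_rot: [0.0, 0.546, 0.838, 0.0]
ft_force: [0.1, 0.0, -1.0]
width: 0.0181
grip_force: 30.0
```

Emit:
send_rows:
  plan:
    - [[0,0,0],[0,0,0],0.5]
    - [[0,0,0],[0,0,0],0.5]

```text
time_s: 14.4
ee_pos: [0.6653, 0.2148, 0.2828]
tool_rot: [-0.0, 0.55, 0.835, 0.0]
ft_force: [-0.3, -0.1, -1.2]
width: 0.0178
grip_force: 30.0
```

Run:
```python
from h import *
from cell import manip,imaging
for i in range(3):
  s=manip.read_state(); print(s["time_s"],s["ee_pos"],s["joints"].round(2)); calls(s,[((.665,.2137,.283),down(23.4))])
  W=imaging.get_image("wrist")
cv2.imwrite("pics/w9.png",W["frame"])
print("tip",proj(W,s["ee_pos"]+rot(s).apply(TIP)), proj(W,[[.6656,.2116,.115],[.6656-.024*.918,.2116-.024*.397,.115]]))
```

```text
14.4 [0.66531444 0.21479188 0.28280851] [ 0.09  0.59 -0.79  1.1   0.41  1.6  -0.19]
shift [-0.09, -0.07, -0.02] turn [0.0, -0.0, -0.003] | cm 0.1 deg 0.2
14.45 [0.66529822 0.21479955 0.28309516] [ 0.09  0.59 -0.79  1.1   0.41  1.6  -0.19]
shift [-0.09, -0.07, 0.01] turn [0.001, -0.0, -0.003] | cm 0.1 deg 0.2
14.5 [0.66535745 0.21471409 0.28325665] [ 0.09  0.59 -0.79  1.1   0.41  1.6  -0.19]
shift [-0.08, -0.07, 0.03] turn [0.001, 0.0, -0.002] | cm 0.1 deg 0.1
tip [[251.38184847 202.30330577]] [[276.27394953 193.4737306 ]
 [255.32446824 193.49039586]]
```

Emit:
send_rows:
  plan:
    - [[-0.1,-0.1,2],[0,0,0],0.5]
    - [[-0.1,-0.1,4],[0,0,0],0.5]
    - [[-0.1,-0.1,6],[0,0,0],0.5]
    - [[-0.1,-0.1,8],[0,0,0],0.5]
    - [[-0.1,-0.1,10],[0,0,0],0.5]

```text
time_s: 15.05
ee_pos: [0.6649, 0.2133, 0.1824]
tool_rot: [0.0, 0.55, 0.835, 0.0]
ft_force: [-0.2, -0.6, -1.0]
width: 0.018
grip_force: 30.0
```

Emit:
send_rows:
  plan:
    - [[0,0,1.5],[0,0,0],0.5]
    - [[0,0,3],[0,0,0],0.5]
    - [[0,0,4],[0,0,0],0.5]
    - [[0,0,4.7],[0,0,0],0.5]
    - [[0,0,4.7],[0,0,0],0.5]

```text
time_s: 15.55
ee_pos: [0.6647, 0.2132, 0.1349]
tool_rot: [-0.0, 0.549, 0.836, -0.0]
ft_force: [-0.1, 0.0, -1.9]
width: 0.0175
grip_force: 30.0
```

Lower the last millimetre, open, and rise.

Emit:
send_rows:
  plan:
    - [[0,0,0.1],[0,0,0],0.5]
    - [[0,0,0.15],[0,0,0],0.5]
    - [[0,0,0.15],[0,0,0],2.5]
    - [[0,0,0.15],[0,0,0],4]
    - [[0,0,0.15],[0,0,0],6]

```text
time_s: 16.05
ee_pos: [0.6651, 0.2135, 0.1345]
tool_rot: [0.0, 0.549, 0.836, 0.0]
ft_force: [-0.3, 0.1, 0.3]
width: 0.0334
grip_force: 0.0
```

Emit:
send_rows:
  plan:
    - [[0,0,0],[0,0,0],6]
    - [[0,0,0],[0,0,0],6]
    - [[0,0,0],[0,0,0],6]
    - [[0,0,0],[0,0,0],6]
    - [[0,0,0],[0,0,0],6]

```text
time_s: 16.55
ee_pos: [0.6649, 0.2134, 0.1341]
tool_rot: [0.0, 0.549, 0.836, -0.0]
ft_force: [0.1, -0.6, 0.0]
width: 0.0595
grip_force: 0.0
```

Emit:
send_rows:
  plan:
    - [[0,0,-2],[0,0,0],6]
    - [[0,0,-5],[0,0,0],6]
    - [[0,0,-9],[0,0,0],6]
    - [[0,0,-14],[0,0,0],6]
    - [[0,0,-19],[0,0,0],6]

```text
time_s: 17.05
ee_pos: [0.6646, 0.2131, 0.326]
tool_rot: [-0.0, 0.549, 0.836, -0.0]
ft_force: [1.7, 1.4, -0.3]
width: 0.0596
grip_force: 0.0
```

Emit:
send_rows:
  plan:
    - [[0,0,0],[0,0,0],6]
    - [[0,0,0],[0,0,0],6]

```text
time_s: 17.25
ee_pos: [0.6652, 0.2139, 0.3255]
tool_rot: [0.001, 0.549, 0.836, 0.001]
ft_force: [1.2, -0.4, -1.5]
width: 0.0603
grip_force: 0.0
```

Run:
```python
from h import *
from cell import manip,imaging,models
s=manip.read_state(); print(s["time_s"],s["ee_pos"],s["joints"].round(2),s["width"])
W=imaging.get_image("wrist"); f=W["frame"]
print([(round(d["conf"],2),[round(float(v)) for v in d["box"]]) for d in models.find_in("hook","wrist")[:2]])
# collar white component & bright handle top
p=proj(W,[[.6656,.2116,.12],[.6656,.2116,.19]]); print(p)
u,v=p.mean(0).round().astype(int); c=f[v-45:v+45,u-45:u+45]
m=(c.min(2)>150).astype(np.uint8); n,l,st,ce=cv2.connectedComponentsWithStats(m)
for i in np.argsort(-st[1:,4])[:2]+1: print("white",st[i]+[u-45,v-45,0,0,0])
hsv=cv2.cvtColor(c,cv2.COLOR_BGR2HSV); m=((hsv[...,0]>8)&(hsv[...,0]<22)&(hsv[...,1]>120)&(hsv[...,2]>190)).astype(np.uint8); n,l,st,ce=cv2.connectedComponentsWithStats(m)
for i in np.argsort(-st[1:,4])[:2]+1: print("orange",st[i],ce[i]+[u-45,v-45], ray(W,*(ce[i]+[u-45,v-45]),.19))
cv2.imwrite("pics/w10.png",cv2.resize(c,(540,540)))
```

```text
17.25 [0.66521193 0.21392425 0.32551606] [ 0.07  0.59 -0.8   1.01  0.41  1.68 -0.18] 0.060254801329530726
[(0.89, [70, 151, 83, 89]), (0.58, [278, 188, 26, 36])]
[[276.47769405 186.39045639]
 [276.34314087 199.86598434]]
white [265 170  29  29 468]
white [289 208   9  30 173]
orange [ 41  41  16  17 263] [279.43726236 197.21292776] [0.66741185 0.21547704 0.19      ]
orange [43 30  5  1  5] [276. 178.] [0.65614688 0.23250901 0.19      ]
```

```bash
cat >> h.py <<'E'
AX=np.array([.5432,-.0235,.089]); L=33
def grip(th,h=0,ax=None,lean=L):
    R=down(FR-90+th,lean,FR+th); return ((AX if ax is None else ax)+R.apply([0,0,.019-h]),R)
E
python3 - <<'E'
from h import *
from cell import manip
s=manip.read_state()
p,R=grip(-36,.10); print(p)
R0=rot(s); from scipy.spatial.transform import Slerp
sl=Slerp([0,1],Ro.concatenate([R0,R]))
calls(s,[(s["ee_pos"]*.5+p*.5+[0,0,.05],sl(.5)),(p,R)])
E
```

```text
[0.57155707 0.01029463 0.15693232]
shift [-7.45, -8.3, 3.31] turn [0.159, -0.257, 0.538] | cm 11.6 deg 35.4
shift [-6.43, -2.03, 16.0] turn [0.159, -0.257, 0.538] | cm 17.4 deg 35.4
```

Emit:
send_rows:
  plan:
    - [[-1.5,-1.7,0.7],[0.03,-0.05,0.11],8.7]
    - [[-3,-3.3,1.3],[0.06,-0.1,0.22],8.7]
    - [[-4.5,-5,2],[0.09,-0.15,0.32],8.7]
    - [[-6,-6.6,2.6],[0.13,-0.2,0.43],8.7]
    - [[-7.5,-8.3,3.3],[0.16,-0.26,0.54],8.7]

```text
time_s: 17.85
ee_pos: [0.6179, 0.1102, 0.2896]
tool_rot: [0.064, 0.746, 0.648, -0.138]
ft_force: [0.2, -0.1, -0.7]
width: 0.0853
grip_force: 0.0
```

Emit:
send_rows:
  plan:
    - [[-1.3,-0.4,2.6],[0.03,-0.05,0.11],8.7]
    - [[-2.6,-0.8,5.3],[0.06,-0.1,0.22],8.7]
    - [[-3.9,-1.2,8],[0.09,-0.15,0.32],8.7]
    - [[-5.1,-1.6,10.6],[0.13,-0.2,0.43],8.7]
    - [[-6.2,-2,13],[0.16,-0.26,0.54],8.7]

```text
time_s: 18.35
ee_pos: [0.5749, 0.0186, 0.1843]
tool_rot: [0.122, 0.87, 0.4, -0.261]
ft_force: [0.3, 0.1, -0.3]
width: 0.087
grip_force: 0.0
```

Emit:
send_rows:
  plan:
    - [[0,0,0],[0,0,0],8.7]
    - [[0,0,0],[0,0,0],8.7]
    - [[0,0,0],[0,0,0],8.7]

```text
time_s: 18.65
ee_pos: [0.5765, 0.0214, 0.1875]
tool_rot: [0.121, 0.869, 0.404, -0.258]
ft_force: [1.1, 0.4, -0.3]
width: 0.0869
grip_force: 0.0
```

Run:
```python
from h import *
from cell import manip,imaging,models
s=manip.read_state(); print(s["time_s"],s["ee_pos"],s["joints"].round(2),s["width"])
W=imaging.get_image("wrist"); f=W["frame"]; cv2.imwrite("pics/w11.png",f)
np.savez("w11.npz",**{k:W[k] for k in("mtx","R","t")})
for n in ["tray_hole","mount_axis","index_line","model_middle"]: print(n,[(round(d["conf"],2),[round(float(v)) for v in d["box"]]) for d in models.find_in(n,"wrist")[:2]])
print(proj(W,[[.5487,.0563,.051],[.5432,-.0235,.061]]))
# rectified view of disc plane z=.061: 0.5 mm per px... up = scanner front
d=np.array([np.cos(np.radians(FR)),np.sin(np.radians(FR)),0]);l=np.array([d[1],-d[0],0])
c=np.array([.5432,-.0235,.061])
src=[c+d*a+l*b for a,b in((.1,-.07),(.1,.07),(-.04,.07),(-.04,-.07))]
M=cv2.getPerspectiveTransform(proj(W,src).astype(np.float32),np.float32([[0,0],[560,0],[560,560],[0,560]]))
cv2.imwrite("pics/rect.png",cv2.warpPerspective(f,M,(560,560)))
calls(s,[grip(-36,0)])
```

```text
18.65 [0.57654211 0.02138697 0.18748302] [ 0.    0.64 -0.47  1.26  0.51  1.84 -1.16] 0.08686135132372914
tray_hole [(0.68, [290, 170, 207, 193])]
mount_axis [(0.56, [291, 166, 208, 186])]
index_line [(0.8, [289, 165, 212, 190])]
model_middle [(0.88, [280, 180, 99, 95])]
[[227.11538772 113.88078497]
 [280.27429151 175.99595054]]
shift [0.7, 0.32, 13.2] turn [0.001, 0.001, -0.002] | cm 13.2 deg 0.1
```

View pics/rect.png

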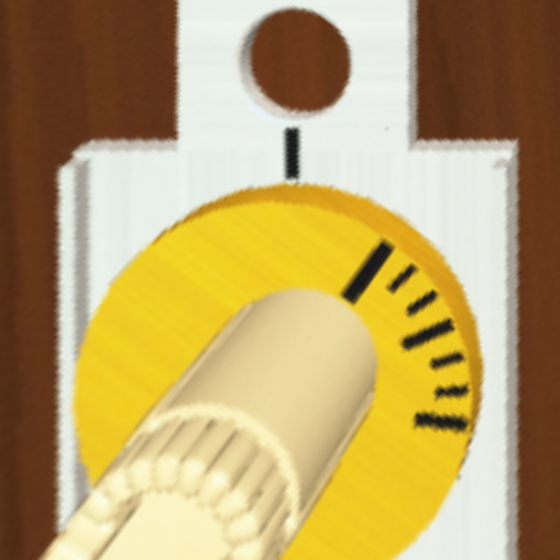

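Emit:
send_rows:
  plan:
    - [[0.4,0.2,3],[0,0,0],8.7]
    - [[0.7,0.3,6],[0,0,0],8.7]
    - [[0.7,0.3,9],[0,0,0],8.7]
    - [[0.7,0.3,12],[0,0,0],8.7]
    - [[0.7,0.3,13.1],[0,0,0],8.7]

```text
time_s: 19.4
ee_pos: [0.5343, -0.0338, 0.0714]
tool_rot: [0.121, 0.869, 0.402, -0.26]
ft_force: [-0.7, 0.2, 0.7]
width: 0.0867
grip_force: 0.0
```

Emit:
send_rows:
  plan:
    - [[0,0,0],[0,0,0],6]
    - [[0,0,0],[0,0,0],5]
    - [[0,0,0],[0,0,0],4.5]
    - [[0,0,0],[0,0,0],4]
    - [[0,0,0],[0,0,0],3.5]

```text
time_s: 19.9
ee_pos: [0.5365, -0.0318, 0.0735]
tool_rot: [0.122, 0.87, 0.403, -0.258]
ft_force: [0.1, 0.3, 0.1]
width: 0.0549
grip_force: 0.0
```

Emit:
send_rows:
  plan:
    - [[0,0,0],[0,0,0],3]
    - [[0,0,0],[0,0,0],3]
    - [[0,0,0],[0,0,0],3]

```text
time_s: 20.2
ee_pos: [0.5348, -0.0319, 0.073]
tool_rot: [0.121, 0.869, 0.403, -0.26]
ft_force: [-5.5, 1.2, 2.9]
width: 0.0397
grip_force: 30.0
```

Run:
```python
from h import *
from cell import manip
s=manip.read_state(); print(s["time_s"],s["ee_pos"],s["joints"].round(2),s["width"],s["ft_force"],s["wrist_torque"])
R=rot(s); y=R.as_matrix()[:,1]; print("yaw y",np.degrees(np.arctan2(y[1],y[0])), "z",R.as_matrix()[:,2])
G=s["ee_pos"]-R.apply([0,0,.019]); print("grasp",G)
wps=[]
for k in range(1,9):
    Q=Ro.from_rotvec([0,0,np.radians(65.5*k/8)])
    A=np.array([AX[0],AX[1],0]); wps.append((Q.apply(s["ee_pos"]-A)+A,Q*R))
r=[];
b=(s["ee_pos"],R)
for i,(p,q) in enumerate(wps):
    d=(b[1].inv().apply(p-b[0])*100).round(2); w=(b[1].inv()*q).as_rotvec().round(3); print(i,d.tolist(),w.tolist())
    if i%4==3: b=(p,q)
```

```text
20.2 [ 0.53477978 -0.0318891   0.07304191] [ 0.09  0.65 -0.46  1.51  0.54  1.59 -1.21] 0.03968549484840774 [-5.54246371  1.17527305  2.8696089 ] [ 0.50705833  0.8031624  -0.59696036]
yaw y -40.2866801690543 z [-0.3551461  -0.41962333 -0.83533676]
grasp [ 0.54152755 -0.02391626  0.08891331]
0 [-0.0, 0.17, 0.0] [-0.079, 0.0, -0.119]
1 [0.02, 0.34, -0.01] [-0.157, 0.0, -0.239]
2 [0.05, 0.5, -0.04] [-0.236, 0.0, -0.358]
3 [0.11, 0.66, -0.07] [-0.314, 0.0, -0.477]
4 [-0.0, 0.17, 0.0] [-0.079, 0.0, -0.119]
5 [0.02, 0.34, -0.01] [-0.157, 0.0, -0.239]
6 [0.05, 0.5, -0.04] [-0.236, 0.0, -0.358]
7 [0.11, 0.66, -0.07] [-0.314, 0.0, -0.477]
```

Emit:
send_rows:
  plan:
    - [[0,0.08,0],[-0.063,0,-0.095],3]
    - [[0,0.2,0],[-0.126,0,-0.191],3]
    - [[0.04,0.35,-0.02],[-0.189,0,-0.286],3]
    - [[0.07,0.48,-0.05],[-0.251,0,-0.382],3]
    - [[0.1,0.6,-0.07],[-0.314,0,-0.477],3]

```text
time_s: 20.7
ee_pos: [0.5398, -0.0351, 0.0731]
tool_rot: [0.19, 0.719, 0.633, -0.216]
ft_force: [-7.9, 1.4, 4.2]
width: 0.0396
grip_force: 30.0
```

Emit:
send_rows:
  plan:
    - [[0,0.14,0],[-0.063,0,-0.095],3]
    - [[0,0.27,0],[-0.126,0,-0.191],3]
    - [[0.04,0.41,-0.02],[-0.189,0,-0.286],3]
    - [[0.07,0.54,-0.05],[-0.251,0,-0.382],3]
    - [[0.1,0.66,-0.07],[-0.314,0,-0.477],3]

```text
time_s: 21.2
ee_pos: [0.5453, -0.035, 0.073]
tool_rot: [0.243, 0.512, 0.809, -0.155]
ft_force: [-18.8, 3.0, 15.5]
width: 0.04
grip_force: 30.0
```

Emit:
send_rows:
  plan:
    - [[0,0,0],[0,0,0],3]
    - [[0,0,0],[0,0,0],3]
    - [[0,0,0],[0,0,0],3]

```text
time_s: 21.5
ee_pos: [0.5452, -0.0355, 0.073]
tool_rot: [0.242, 0.514, 0.808, -0.155]
ft_force: [-19.4, 3.0, 13.1]
width: 0.0395
grip_force: 30.0
```

```bash
cat > chk.py <<'E'
from h import *
from cell import manip,imaging
s=manip.read_state(); print(s["time_s"],s["ee_pos"],s["joints"].round(2),s["width"],s["ft_force"])
R=rot(s); y=R.as_matrix()[:,1]; print("yaw y",np.degrees(np.arctan2(y[1],y[0])),"grasp",s["ee_pos"]-R.apply([0,0,.019]))
import sys
d=np.array([np.cos(np.radians(FR)),np.sin(np.radians(FR)),0]);l=np.array([d[1],-d[0],0])
for cam in sys.argv[1:]:
    W=imaging.get_image(cam); f=W["frame"]; cv2.imwrite(f"pics/chk_{cam}_{s['time_s']:.2f}.png",f)
    # darkness vs angle on ring r=38..44 mm of disc top
    c=np.array([.5425,-.0235,.061]); g=cv2.cvtColor(f,cv2.COLOR_BGR2GRAY)
    dark=[]
    for a in np.arange(-100,101,1.):
        t=np.radians(a); u=d*np.cos(t)-l*np.sin(t)   # ccw positive
        q=proj(W,[c+u*r for r in np.arange(.036,.0451,.0015)]).astype(np.float32)
        dark.append(cv2.remap(g,q[None,:,0],q[None,:,1],cv2.INTER_LINEAR).mean())
    dark=np.array(dark); print(cam); print([(int(a),int(v)) for a,v in zip(np.arange(-100,101),dark) if v<np.median(dark)*.75])
    q=proj(W,[c*[1,1,0]+[0,0,.051]+d*.056+l*b for b in np.arange(-.012,.0121,.001)]).astype(np.float32)
    print("index row",cv2.remap(g,q[None,:,0],q[None,:,1],cv2.INTER_LINEAR)[0].astype(int).tolist())
E
python3 chk.py wrist
```

```text
21.5 [ 0.54521809 -0.03552614  0.07298661] [ 0.18  0.33 -0.63  2.01  0.91  1.09 -0.53] 0.03954449335275922 [-19.44902265   3.02934608  13.07666516]
yaw y 25.02211039043554 grasp [ 0.54081161 -0.02601545  0.08883368]
wrist
[(-100, 16), (-99, 40), (-98, 58), (-97, 80), (-96, 100), (-95, 119), (-94, 130), (-36, 141), (-35, 57), (-34, 27), (-33, 25), (-32, 23), (-31, 63), (-24, 135), (-23, 68), (-22, 60), (-21, 80), (-13, 107), (-12, 59), (-11, 57), (-10, 92), (-3, 136), (-2, 34), (-1, 24), (0, 25), (1, 26), (2, 130), (9, 101), (10, 59), (11, 56), (12, 131), (20, 97), (21, 65), (22, 69), (30, 29), (31, 24), (32, 24), (33, 24), (34, 30), (35, 115)]
index row [235, 234, 234, 234, 234, 234, 234, 235, 235, 233, 68, 25, 25, 61, 231, 234, 233, 233, 235, 234, 234, 233, 234, 234, 234]
```

Emit:
send_rows:
  plan:
    - [[0,-0.1,0],[-0.005,0,-0.008],3]
    - [[0,-0.15,0],[-0.01,0,-0.015],3]
    - [[0,-0.15,0],[-0.01,0,-0.015],3]
    - [[0,-0.15,0],[-0.01,0,-0.015],3]

```text
time_s: 21.95
ee_pos: [0.5453, -0.0355, 0.073]
tool_rot: [0.244, 0.506, 0.813, -0.152]
ft_force: [-9.0, 2.5, 6.7]
width: 0.04
grip_force: 30.0
```

Emit:
send_rows:
  plan:
    - [[0,0,0],[0,0,0],4.5]
    - [[0,0,0],[0,0,0],5.5]
    - [[0,0,0],[0,0,0],7]
    - [[0,0,0],[0,0,0],8.5]
    - [[0,0,0],[0,0,0],8.5]

```text
time_s: 22.45
ee_pos: [0.5467, -0.0355, 0.0731]
tool_rot: [0.245, 0.506, 0.813, -0.151]
ft_force: [0.6, -0.2, 0.4]
width: 0.0689
grip_force: 0.0
```

Emit:
send_rows:
  plan:
    - [[0,0,0],[0,0,0],8.5]
    - [[0,0,0],[0,0,0],8.5]
    - [[0,0,0],[0,0,0],8.5]

```text
time_s: 22.75
ee_pos: [0.5467, -0.0355, 0.0731]
tool_rot: [0.245, 0.506, 0.813, -0.151]
ft_force: [-0.3, -0.3, 1.4]
width: 0.084
grip_force: 0.0
```

```bash
python3 chk.py wrist | cut -c1-900
```

```text
22.75 [ 0.54665363 -0.03552138  0.0730706 ] [ 0.19  0.32 -0.63  2.02  0.92  1.07 -0.52] 0.08397930739694871 [-0.32069262 -0.34444357  1.41837437]
yaw y 26.19794326617376 grasp [ 0.54198918 -0.02614405  0.08892332]
wrist
[(-34, 76), (-33, 26), (-32, 21), (-31, 20), (-30, 25), (-23, 129), (-22, 67), (-21, 55), (-20, 60), (-11, 60), (-10, 51), (-9, 55), (-1, 60), (0, 22), (1, 21), (2, 21), (3, 74), (11, 56), (12, 49), (13, 76), (22, 61), (23, 59), (24, 110), (31, 50), (32, 21), (33, 21), (34, 21), (35, 21), (36, 69)]
index row [222, 222, 223, 222, 222, 222, 223, 221, 223, 220, 27, 21, 21, 73, 223, 221, 222, 223, 223, 223, 222, 221, 222, 223, 223]
```

Emit:
send_rows:
  plan:
    - [[0,0,-2],[0,0,0],8.5]
    - [[0,0,-5],[0,0,0],8.5]
    - [[0,0,-9],[0,0,0],8.5]
    - [[0,0,-13],[0,0,0],8.5]
    - [[0,0,-16],[0,0,0],8.5]

```text
time_s: 23.3
ee_pos: [0.5071, 0.0451, 0.2087]
tool_rot: [0.246, 0.506, 0.813, -0.15]
ft_force: [0.2, -0.6, -1.3]
width: 0.085
grip_force: 0.0
```

Emit:
send_rows:
  plan:
    - [[0,0,0],[0,0,0],8.5]
    - [[0,0,0],[0,0,0],8.5]
    - [[0,0,0],[0,0,0],8.5]

```text
time_s: 23.6
ee_pos: [0.5071, 0.0424, 0.2055]
tool_rot: [0.245, 0.507, 0.813, -0.152]
ft_force: [-0.5, -0.1, -0.2]
width: 0.085
grip_force: 0.0
```

```bash
python3 chk.py wrist | cut -c1-900
python3 - <<'E'
from h import *
from cell import imaging,models
for c in("scene","top"):
  W=imaging.get_image(c); cv2.imwrite(f"pics/end_{c}.png",W["frame"])
  print(c,"exp",proj(W,[[.6656,.2116,.19],[.6656,.2116,.12],[.5487,.0563,.051]]).round(1).tolist())
  for n in ["hook","hook_stand","tray_hole","jar","plier"]: print(n,[(round(d["conf"],2),[round(float(v)) for v in d["box"]]) for d in models.find_in(n,c)[:3]])
W=imaging.get_image("wrist"); f=W["frame"]; hsv=cv2.cvtColor(f,cv2.COLOR_BGR2HSV)
print(models.find_in("tray_hole","wrist")[:1],proj(W,[[.5487,.0563,.051]]))
S=imaging.get_image("scene")["frame"]; a=cv2.imread("pics/scene0.png"); print("stand patch diff",np.abs(S[255:340,270:315].astype(int)-a[255:340,270:315]).mean())
E
```

```text
23.6 [0.50706036 0.04242597 0.20554157] [ 0.14  0.12 -0.75  1.91  0.68  1.31 -0.39] 0.08498980736047516 [-0.46826967 -0.09555973 -0.16852412]
yaw y 26.138550601667262 grasp [0.50242817 0.05181912 0.22139439]
wrist
[(-34, 139), (-33, 79), (-32, 42), (-31, 34), (-30, 57), (-29, 115), (-22, 130), (-21, 88), (-20, 77), (-19, 119), (-11, 116), (-10, 72), (-9, 90), (-8, 138), (-1, 127), (0, 56), (1, 31), (2, 37), (3, 89), (11, 95), (12, 78), (13, 107), (22, 100), (23, 84), (24, 129), (31, 76), (32, 41), (33, 28), (34, 27), (35, 34), (36, 102)]
index row [242, 242, 243, 243, 243, 243, 243, 243, 242, 221, 74, 28, 51, 147, 242, 243, 243, 243, 242, 242, 243, 243, 243, 243, 243]
scene exp [[293.2, 268.9], [292.4, 284.8], [262.5, 235.0]]
hook [(0.91, [321, 202, 38, 43]), (0.55, [295, 284, 20, 32]), (0.39, [232, 215, 86, 60])]
hook_stand [(0.79, [386, 198, 32, 54]), (0.69, [293, 304, 39, 55])]
tray_hole [(0.69, [231, 218, 87, 62])]
jar [(0.44, [295, 286, 15, 36])]
plier [(0.72, [234, 323, 68, 20])]
top exp [[244.9, 154.4], [247.4, 159.4], [296.2, 198.6]]
hook [(0.58, [287, 263, 31, 16]), (0.55, [249, 159, 14, 16]), (0.36, [321, 203, 54, 42])]
hook_stand [(0.76, [249, 161, 31, 35])]
tray_hole [(0.9, [323, 200, 54, 35])]
jar [(0.66, [358, 262, 23, 23])]
plier [(0.55, [283, 141, 45, 23])]
[{'box': [269.4, 171.6, 175.2, 178.3], 'conf': 0.68}] [[321.16370549 116.59410981]]
stand patch diff 3.898736383442266
```

```bash
python3 -c "
from cell import manip
print(manip.finish_job())"
```

```text
the job is handed in; nothing more can be done
None
```

I handed the job in at about 24 s. The tray is about 166 mm out, pulled with the hook alone. The hook hangs released in its fork, the mount reads 30 within about 1 degree on the wrist camera, and the gripper is clear; the judge's result was not shown.

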